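# Unlock the ball tray and show the ball to the bench camera

## Task

The aluminium tray with the loose pump ball is locked into its blue transport dock by the orange plug: pull the plug straight up out of its sprung socket, leaving the tray in the dock, and put the plug down in the yellow dish. Then lift the tray by its red fin and carry it without the ball ever leaving its shallow pocket, and finish holding the tray level and still in the gripper with the ball about 10 cm above the middle of the white lit inspection pad, clear of everything else. Leave the other things on the bench where they are.

Things in the scene. Friction and masses are not known exactly. Their poses are not given: they have to be found in the camera images.
- dock: fixed blue block 140 x 190 x 36 mm high, 6 mm lips around the tray. Origin on the bench under the tray's fin; x points from fin to ball, y from fin to plug (tray and plug start with the same axes). Its socket, a vertical slot 58 mm along +y, holds the plug by two sprung noses: pulling straight up meets about 5 to 20 N in the first 7 mm; the blade is clear of tray and dock after 40 mm
- tray_seat (a point): fixed point on the top of the dock where the tray's origin lies when it is in the dock; 36 mm above the bench
- tray: loose aluminium tray, about 0.34 kg, plate 110 (x, from -45 to +65) x 160 (y) x 5 mm; origin in the plate's underside, under the red fin. The fin is an upright plate 12 mm thick (x) x 40 mm wide (y), its top 90 mm above the origin. The dock's lips surround the plate with 2.5 mm play: lift straight up 20 mm or more first
- tray_grip (a point): point in the middle of the fin, 68 mm above the tray's origin, 22 mm under the fin's top: grip here from above, fingers closing along the tray's x. The ball's top is 37 mm lower than this point
- pocket (a point): middle of the ball's pocket, 43 mm from the fin along the tray's +x, at the height of the ball's centre, 18 mm above the tray's origin. The pocket is a black ring 30 mm inside, with a rim only 3 mm high; the ball can roll about 7 mm in it and climbs out if the tray is tipped beyond about 35 degrees or jerked
- ball_center (a point): centre of the loose steel ball, 26 mm diameter, 0.07 kg
- plug: loose orange locking plug with steel blade, 0.06 kg; origin in the underside of its flange (28 x 40 x 4 mm), which rests on the tray, 41 mm above the bench. Above it a grip block 16 mm thick (x) x 30 mm wide (y), top 44 mm above the origin; below it the blade, 33 mm long, 6 mm thick with a 10 mm bulge at its end
- plug_grip (a point): point in the plug's grip block, 26 mm above its origin: grip here from above, fingers closing along the plug's x
- plug_mid (a point): middle of the plug's length, 6 mm above its origin
- dish: fixed yellow open dish 170 (x) x 130 (y) x 30 mm high, wall and floor 4 mm; origin under its middle on the bench. Left or right of the dock. The plug may lie or lean in it
- pad: fixed black round inspection station with a white lit disc, 116 mm across, top at 18 mm; origin under the disc's middle on the bench. A small camera on a post stands 140 mm from the middle along the pad's +x (roughly away from the robot), beginning 109 mm from the middle, 120 mm high. Left or right of the dock, on the other side from the dish
- pad_centre (a point): middle of the white disc's top, 18 mm above the bench
- injector_a: dark steel diesel injector lying on the bench, 120 mm long, 25 mm thick; origin under its middle (leave it alone)
- injector_b: a second such injector (leave it alone)
- jar: yellow jar with black lid, 70 mm wide, 85 mm high; origin under its middle (leave it alone)
- box_small: yellow carton 70 x 50 x 60 mm high; origin under its middle (leave it alone)
- nozzle_nut: upright steel nozzle nut, 28 mm wide, 42 mm high; origin under its middle (leave it alone)
There are look-alikes about, which are no part of the job. Leave any purple or turquoise look-alike of the tray alone.

How it is judged (in metres and radians):
On the way, in this order (a step that is already met when the one before it is completed fails the run):
1. the plug is out and let go in the dish while the tray is still in the dock (x of plug_mid in the frame of dish between -0.085 and 0.085 m and y of plug_mid in the frame of dish between -0.065 and 0.065 m and z of plug_mid in the frame of dish below 0.06 m and contact force between plug and the fingers below 0.1 N and distance between tray_seat and tray below 0.012 m and distance between ball_center and pocket below 0.02 m), for 0.2 s.
2. the tray is lifted clear of the dock with the ball in its pocket (height (world z) of tray above 0.06 m and contact force between tray and the fingers above 0.5 N and distance between ball_center and pocket below 0.02 m), for 0.2 s.
At the end, for the whole second after the job is handed in: Tray held by the fingers alone, tilt under 6 degrees, under 30 mm/s, pocket within 30 mm sideways of the pad middle and 60 to 160 mm above the white disc, ball in its pocket (within 20 mm of its middle); plug middle inside the dish, let go (x of plug_mid in the frame of dish between -0.085 and 0.085 m and y of plug_mid in the frame of dish between -0.065 and 0.065 m and z of plug_mid in the frame of dish below 0.06 m and contact force between plug and the fingers below 0.1 N and distance between ball_center and pocket below 0.02 m and angle between tray's own z axis and vertical below 0.1 rad and horizontal distance between pocket and pad_centre below 0.03 m and z of pocket in the frame of pad_centre between 0.06 and 0.16 m and linear speed of tray below 0.03 m/s and contact force between tray and the fingers above 0.5 N and contact force between tray and pad below 0.1 N and contact force between tray and dock below 0.1 N and contact force between tray and dish below 0.1 N); the arm keeps its last pose, push and grip.
It fails at once if the ball has left its pocket (distance between ball_center and pocket above 0.022 m).
It fails at once if another thing on the bench was moved more than 3 cm (distance of any of injector_a, injector_b, jar, box_small, nozzle_nut from where it was at the start of the episode above 0.03 m).
It also fails if it takes over 64 s, if anything falls off the work surface, if the arm or the gripper's body presses on something with over 40 N, if the wrist force passes 120 N, or if a joint passes its speed limit or range.

## Robot

A 6-joint arm with a two-finger parallel gripper is mounted at the origin on the work surface. World frame = base frame: x ahead of the robot, y to its left, z up, the work surface at z = 0. Lengths are in mm, angles in rad, forces in N, time in s.
With the tool pointing down it reaches from about 400 to 925 mm from the base axis. Payload 12.5 kg.
Tool frame: the origin (TCP) lies midway between the tips of the shut fingers; the grasp point (between the pads) lies 19 mm behind it; z points along the fingers, y is the line along which they close (so a half turn about z gives the same grasp; the last joint's range is limited). The gripper opens to 95 mm and grips with 3 to 60 N. Pads are 20 mm wide; open, the fingers measure 119 mm over their backs; the gripper's body (75 mm by 180 mm) begins 59 mm behind the grasp point.
Start: joints at [1.037, 0.491, 1.559, -0, 1.092, -0.106], TCP at [259.28, 568.701, 214.661] pointing down, gripper open.
Joint ranges: [-3.1, 3.1], [-0.84, 2.19], [0.05, 2.79], [-1.13, 4.28], [0.06, 2.93], [-2.69, 2.69]. Speed limits (rad/s): [2.22, 2.22, 2.79, 3.14, 3.14, 3.14].

## Interface

Orientations are given as [roll, pitch, yaw] about the fixed x, y, z axes, in that order (R = Rz(yaw) Ry(pitch) Rx(roll)).
In Python, from cell import * gives the robot as it stands.
- The arm moves only by the tool servo_tool, never from a script. Its argument "moves" is one flat list of numbers, 5 for each row, row after row: the shift along the world's x, y, z as a fraction of full scale, then the turn about the world's z as a fraction of full scale, then the opening, from 0 (shut) to 1 (fully open). A call has 1 to 12 rows; each row is the pose to reach, as a shift and turn from the pose commanded when the call began, turning the shorter way round; what a row does not reach only later rows make up. Full scale, the value 1, is 400 mm for a shift and 180 degrees for a turn. A row lasts 1/12 s, in which the tool goes at most 41.7 mm and 7.16 degrees, less where a joint would pass 70% of its speed; a pose out of reach is approached as far as the arm can. A call with a number of a shift or a turn outside -1 to 1 is refused whole. A call with a gripper value outside its range is refused whole. The fingers move at their own pace and stop on an object; the grip force is fixed at half the most. Time passes only in rows, so rows that repeat a pose let the fingers close. It gives the time, the measured TCP pose, the force, the opening and the grip force at its end, in the units of the state.
- state(): the state, without advancing time (a new reading comes with each control period).
- read_camera(name): name is "side" or "top"; returns (picture, depth): 384x512x3 uint8, blue, green, red; 384x512 float32, mm along the optical axis (not along the pixel's ray), 0 where there is no reading.
- get_calibration(name): a dict with "K" (3x3 intrinsics, pixels), "R" (3x3) and "t" (3): a world point X has camera coordinates R X + t. Camera axes: x right, y down, z forward; pixel columns grow to the right and rows downward; lengths in mm; the calibration is good to about 2 mm. A picture is of the moment at which its call begins. get_calibration takes no time and is no camera call.
- job_done(): hands the job in; it is judged then, once.
The state is a dict: "t": time; "joints": joint angles; "qvel": joint speeds; "tau": joint torques, N m; "eef_pos": TCP position; "tcp_rot": TCP orientation; "ft_force": force on the tool from outside, world axes, zero at the start; "moment": the same for the moment, N m; "opening": opening from 0.0 (shut) to 1.0 (fully open); "grip_force": force on a finger pad.
Only numpy, scipy, OpenCV 4.12 (cv2) and the standard library are available. Lean on these libraries where they do the work, as an engineer would, in place of code of your own. Each camera call takes 0.05 s, during which the arm holds its last target. There are 200 camera calls.

## Working session

There is one attempt and no reset: what is moved stays moved. The work goes in short steps, Python scripts to look and compute and a tool call to move; the robot and the scene stay as the last step left them, time stands still between calls to the robot, and variables do not carry over. Pictures are saved under pics/ and viewed, at most 10 in all, crops included, and the job is handed in when it is done.

Besides the shell and the picture viewer there is one more tool, called after "Emit:" as name(argument=value, ...), one argument or row to a line, values as JSON. servo_tool: Moves the arm, as the interface text tells. Its arguments: {"type":"object","properties":{"moves":{"type":"array"}},"required":["moves"]}

```bash
mkdir -p pics
python3 - <<'E'
from cell import *
import cv2, numpy as np
s=state(); print({k:s[k] for k in('t','eef_pos','tcp_rot','opening','ft_force')})
for n in('top','side'):
    p,d=read_camera(n); np.savez(n+'0.npz',p=p,d=d); cv2.imwrite(f'pics/{n}0.png',p)
    c=get_calibration(n); print(n,-np.array(c['R']).T@np.array(c['t'])); print(c['K'])
E
```

```text
{'t': 0.0, 'eef_pos': array([259.13595171, 568.46689193, 214.0753587 ]), 'tcp_rot': array([-3.14050215e+00, -1.22604357e-04,  2.71379689e+00]), 'opening': 0.9975341917449463, 'ft_force': array([-0.5743357 ,  0.40652765,  0.85691942])}
top [ 401.34843702   -1.61335312 1024.66083014]
[[353.59813911   0.         259.02173633]
 [  0.         353.59813911 191.85970907]
 [  0.           0.           1.        ]]
side [ 284.12882572 -804.9270268   960.28948908]
[[460.04701082   0.         262.91419969]
 [  0.         460.04701082 191.53456479]
 [  0.           0.           1.        ]]
```

View pics/top0.png

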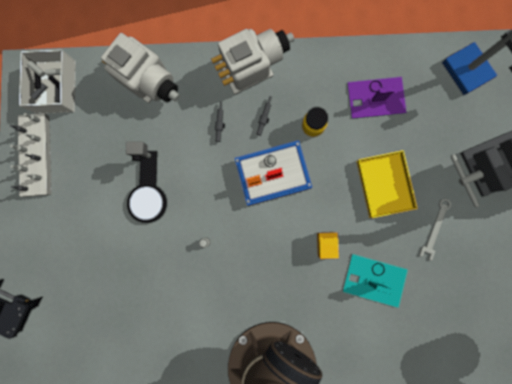

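View pics/side0.png

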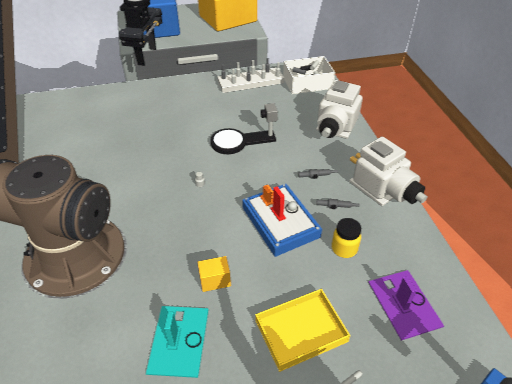

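The top view shows the dock at about (273,173), with the red fin at (274,174), the orange plug at (254,181) and the ball at (270,160). The dish is at (387,184), the pad disc at (146,203), and the purple and turquoise look-alikes are at (377,97) and (376,280).

```bash
cat > h.py <<'E'
import cv2, numpy as np
from cell import *
def cloud(n,d):
    c=get_calibration(n);K,R,t=[np.array(c[k]) for k in('K','R','t')]
    v,u=np.mgrid[:384,:512]; r=np.stack([(u-K[0,2])/K[0,0],(v-K[1,2])/K[1,1],np.ones(u.shape)],-1)
    return (r*d[...,None]-t.reshape(3))@R
def plane(n,uv,z):
    c=get_calibration(n);K,R,t=[np.array(c[k]) for k in('K','R','t')]
    uv=np.atleast_2d(uv); r=np.c_[uv,np.ones(len(uv))]@np.linalg.inv(K).T@R; o=-R.T@t.reshape(3)
    return o+r*((z-o[2])/r[:,2])[:,None]
def mask(p,lo,hi): return cv2.inRange(cv2.cvtColor(p,cv2.COLOR_BGR2HSV),lo,hi)>0
C=dict(red=((0,150,80),(5,255,255)),orange=((6,170,80),(17,255,255)),blue=((100,120,60),(118,255,255)),yellow=((20,150,80),(32,255,255)))
def big(m):
    k,l,s,c=cv2.connectedComponentsWithStats(m.astype(np.uint8)); i=1+np.argmax(s[1:,4]); return l==i
E
python3 - <<'E'
from h import *
for n in('top','side'):
    f=np.load(n+'0.npz');p,d=f['p'],f['d'];X=cloud(n,d)
    work=(np.abs(X[...,1])<400)&(X[...,0]>150)&(X[...,0]<600)&(d>0)
    for k,(lo,hi) in C.items():
        m=mask(p,lo,hi)&work
        if k=='yellow': m&=X[...,1]<-150
        m=big(m); P=X[m]
        v,u=np.nonzero(m)
        r=cv2.minAreaRect(np.c_[u,v].astype(np.float32))
        print(n,k,m.sum(),'px',np.round(r[0],1),np.round(r[1],1),round(r[2],1),'z pct',np.percentile(P[:,2],[5,50,95]).round())
        zt=dict(red=126,orange=85,blue=42,yellow=30)[k]
        if k in('red','orange'): Q=P[P[:,2]>zt-12]
        else: Q=P[np.abs(P[:,2]-zt)<12]
        if len(Q)>3:
            r=cv2.minAreaRect(Q[:,:2].astype(np.float32)); print('   xyz top',len(Q),np.round(r[0],1),np.round(r[1],1),round(r[2],1),Q.mean(0).round(1))
        cont=max(cv2.findContours(m.astype(np.uint8),0,2)[0],key=cv2.contourArea)[:,0]
        # rays of outline on the top plane
        r=cv2.minAreaRect(plane(n,cont,zt)[:,:2].astype(np.float32)); print('   outline on plane',np.round(r[0],1),np.round(r[1],1),round(r[2],1))
    w=big((p.min(2)>200)&(X[...,1]>200)&(X[...,0]>200)&(X[...,0]<450)&(np.abs(X[...,2]-18)<15)); v,u=np.nonzero(w)
    print(n,'pad',w.sum(),plane(n,[u.mean(),v.mean()],18).round(1))
    cv2.imwrite(f'pics/{n}crop.png',cv2.resize(p[125:225,125:425] if n=='top' else p[170:260,190:370],None,fx=2.6 if n=='top' else 4.4,fy=2.6 if n=='top' else 4.4,interpolation=cv2.INTER_CUBIC))
E
```

```text
top red 126 px [273.6 173.7] [ 8.  16.2] 76.0 z pct [ 45. 106. 127.]
   xyz top 59 [530.9 -21.9] [ 9.3 35.2] 13.0 [530.1 -22.3 124.4]
   outline on plane [524.7 -20.1] [20.6 41.6] 12.3
top orange 96 px [253.6 180.7] [ 7.7 12.2] 74.1 z pct [43. 83. 87.]
   xyz top 59 [517.4  32.7] [13.5 29.1] 14.6 [517.   32.8  84.1]
   outline on plane [513.3  33.2] [20.7 32.7] 14.3
top blue 660 px [273.  172.8] [49.2 67. ] 75.2 z pct [28. 38. 44.]
   xyz top 624 [541.3 -20. ] [138.3 187. ] 13.6 [519.  -14.2  38.4]
   outline on plane [539.4 -19.8] [138.9 186.9] 13.4
top yellow 2601 px [386.  184.1] [59.8 47.6] 78.1 z pct [ 1.  4. 28.]
   xyz top 292 [ 500.1 -340.3] [167.2 128.3] 9.9 [ 498.8 -317.8   26.9]
   outline on plane [ 499.3 -336.8] [167.6 133.2] 9.7
top pad 177 [[439.5 348.1  18. ]]
side red 303 px [277.1 203.5] [33.2 12.7] 87.3 z pct [ 45.  88. 127.]
   xyz top 78 [529.6 -25.1] [10.9 40.8] 13.5 [529.3 -27.2 123.5]
   outline on plane [517.1 -61.3] [111.7  31. ] 76.1
side orange 188 px [266.5 195. ] [20. 13.] 90.0 z pct [43. 68. 88.]
   xyz top 84 [519.7  18.8] [16.2 56.8] 13.8 [517.2  24.   83.6]
   outline on plane [509.1  10.3] [73.6 34.3] 75.0
side blue 1037 px [277.1 219.6] [71.8 44.8] 56.8 z pct [ 6. 34. 43.]
   xyz top 615 [525.2 -24.6] [111.7 193.2] 13.9 [505.9 -60.2  37.6]
   outline on plane [521.8 -41.5] [123.5 210.4] 14.1
side yellow 4226 px [302.2 327.7] [60.5 81.5] 68.2 z pct [ 1.  4. 29.]
   xyz top 633 [ 498.9 -341.1] [171.7 131.3] 9.1 [ 508.7 -324.4   26.3]
   outline on plane [ 497.6 -347.6] [175.  140.1] 9.7
side pad 107 [[438.3 346.4  18. ]]
```

View pics/topcrop.png

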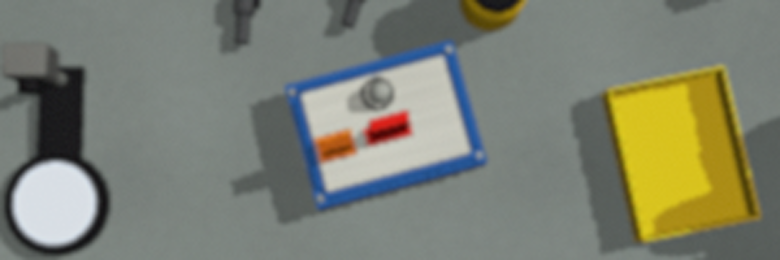

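View pics/sidecrop.png

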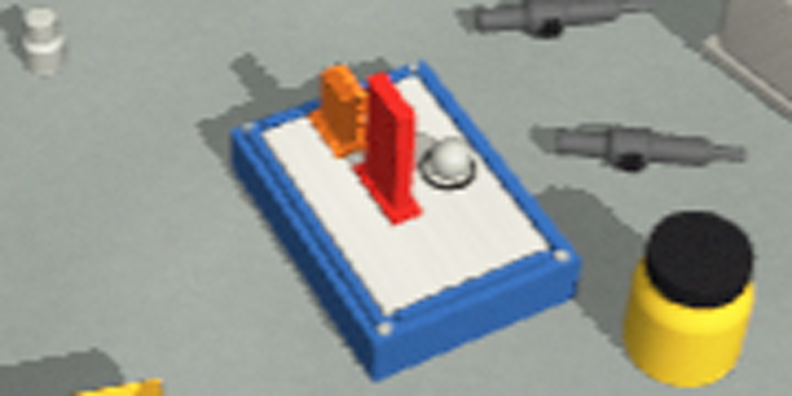

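The crops confirm it. The dock yaw is about 13.5°, with the fin at (530.5,-22) and the plug at (517,34). The dish is at (499.5,-339) and the pad at (439,347). I'll move over the plug now.

Emit:
servo_tool(
  moves=[0.5, -1, 0, -0.289, 1, 0.5, -1, 0, -0.289, 1, 0.5, -1, 0, -0.289, 1, 0.5, -1, 0, -0.289, 1, 0.5, -1, 0, -0.289, 1, 0.5, -1, 0, -0.289, 1, 0.5, -1, 0, -0.289, 1, 0.5, -1, 0, -0.289, 1, 0.5, -1, 0, -0.289, 1, 0.5, -1, 0, -0.289, 1, 0.5, -1, 0, -0.289, 1, 0.5, -1, 0, -0.289, 1],
)

```text
t: 1.1
eef_pos: [461.2, 164.7, 214.5]
tcp_rot: [3.141, 0.001, 1.802]
ft_force: [-0.3, 0.2, -0.2]
opening: 0.999
grip_force: 0.0
```

Emit:
servo_tool(
  moves=[0.144, -0.337, -0.1, 0, 1, 0.144, -0.337, -0.1, 0, 1, 0.144, -0.337, -0.1, 0, 1, 0.144, -0.337, -0.1, 0, 1, 0.144, -0.337, -0.15, 0, 1, 0.144, -0.337, -0.15, 0, 1, 0.144, -0.337, -0.15, 0, 1, 0.144, -0.337, -0.15, 0, 1, 0.144, -0.337, -0.15, 0, 1],
)

```text
t: 1.85
eef_pos: [517.0, 34.8, 155.6]
tcp_rot: [3.14, 0.0, 1.807]
ft_force: [-0.1, 0.9, -0.3]
opening: 1.003
grip_force: 0.0
```

Emit:
servo_tool(
  moves=[0, 0, -0.04, 0, 1, 0, 0, -0.1, 0, 1, 0, 0, -0.16, 0, 1, 0, 0, -0.21, 0, 1, 0, 0, -0.247, 0, 1, 0, 0, -0.247, 0, 1, 0, 0, -0.247, 0, 0, 0, 0, -0.247, 0, 0, 0, 0, -0.247, 0, 0, 0, 0, -0.247, 0, 0, 0, 0, -0.247, 0, 0, 0, 0, -0.247, 0, 0],
)

```text
t: 2.85
eef_pos: [517.1, 33.9, 56.4]
tcp_rot: [3.141, 0.0, 1.806]
ft_force: [0.3, -1.0, 0.1]
opening: 0.635
grip_force: 0.0
```

Emit:
servo_tool(
  moves=[0, 0, 0, 0, 0, 0, 0, 0, 0, 0, 0, 0, 0, 0, 0, 0, 0, 0, 0, 0, 0, 0, 0, 0, 0, 0, 0, 0, 0, 0],
)

```text
t: 3.35
eef_pos: [516.9, 33.9, 55.8]
tcp_rot: [3.142, -0.0, 1.806]
ft_force: [-0.0, -1.2, -0.6]
opening: 0.216
grip_force: 0.0
```

Emit:
servo_tool(
  moves=[0, 0, 0, 0, 0, 0, 0, 0, 0, 0, 0, 0, 0, 0, 0, 0, 0, 0, 0, 0, 0, 0, 0, 0, 0, 0, 0, 0, 0, 0],
)

```text
t: 3.85
eef_pos: [517.1, 33.9, 55.9]
tcp_rot: [3.141, 0.0, 1.806]
ft_force: [3.9, 0.8, -0.4]
opening: 0.168
grip_force: 30.0
```

Emit:
servo_tool(
  moves=[0, 0, 0.0025, 0, 0, 0, 0, 0.005, 0, 0, 0, 0, 0.0075, 0, 0, 0, 0, 0.01, 0, 0, 0, 0, 0.0125, 0, 0, 0, 0, 0.015, 0, 0, 0, 0, 0.0175, 0, 0, 0, 0, 0.02, 0, 0, 0, 0, 0.0225, 0, 0, 0, 0, 0.025, 0, 0, 0, 0, 0.0275, 0, 0, 0, 0, 0.03, 0, 0],
)

```text
t: 4.85
eef_pos: [517.5, 33.9, 68.3]
tcp_rot: [3.14, 0.0, 1.806]
ft_force: [2.2, -0.4, 0.8]
opening: 0.169
grip_force: 30.0
```

Emit:
servo_tool(
  moves=[0, 0, 0.01, 0, 0, 0, 0, 0.025, 0, 0, 0, 0, 0.04, 0, 0, 0, 0, 0.06, 0, 0, 0, 0, 0.085, 0, 0, 0, 0, 0.12, 0, 0, 0, 0, 0.17, 0, 0, 0, 0, 0.23, 0, 0, 0, 0, 0.29, 0, 0, 0, 0, 0.34, 0, 0, 0, 0, 0.35, 0, 0, 0, 0, 0.35, 0, 0],
)

```text
t: 5.85
eef_pos: [517.2, 33.9, 209.4]
tcp_rot: [3.139, 0.001, 1.806]
ft_force: [-0.2, -0.8, -0.9]
opening: 0.169
grip_force: 30.0
```

Run:
```python
from h import *
p,d=read_camera('side'); cv2.imwrite('pics/s1.png',cv2.resize(p[80:280,150:380],None,fx=2.6,fy=2.6))
```

```text
(no output)
```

View pics/s1.png

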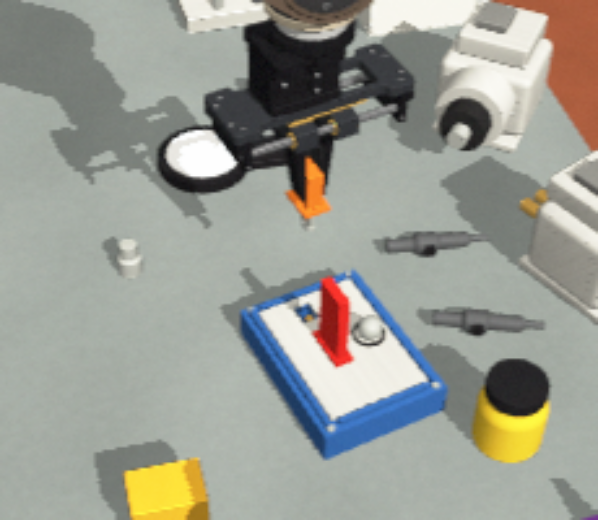

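The picture shows the plug hanging in the fingers, crop (310,190). The tray is seated with the ball in its pocket, crop (370,330).

Emit:
servo_tool(
  moves=[-0.002, -0.04, 0, 0, 0, -0.005, -0.11, 0, 0, 0, -0.01, -0.2, 0, 0, 0, -0.014, -0.3, 0, 0, 0, -0.019, -0.4, 0, 0, 0, -0.024, -0.5, 0, 0, 0, -0.028, -0.6, 0, 0, 0, -0.033, -0.7, 0, 0, 0, -0.038, -0.8, 0, 0, 0, -0.042, -0.88, 0, 0, 0, -0.044, -0.92, 0, 0, 0, -0.044, -0.932, 0, 0, 0],
)

```text
t: 6.9
eef_pos: [498.4, -341.0, 206.0]
tcp_rot: [-3.14, -0.002, 1.803]
ft_force: [-0.1, 0.2, -1.7]
opening: 0.166
grip_force: 30.0
```

Emit:
servo_tool(
  moves=[0, 0, -0.04, 0, 0, 0, 0, -0.1, 0, 0, 0, 0, -0.17, 0, 0, 0, 0, -0.24, 0, 0, 0, 0, -0.3, 0, 0, 0, 0, -0.34, 0, 0, 0, 0, -0.365, 0, 0, 0, 0, -0.38, 0, 0, 0, 0, -0.383, 0, 0, 0, 0, -0.383, 0, 0],
)

```text
t: 7.73
eef_pos: [499.5, -338.6, 55.0]
tcp_rot: [3.141, 0.0, 1.806]
ft_force: [0.9, 0.8, -1.2]
opening: 0.166
grip_force: 30.0
```

Emit:
servo_tool(
  moves=[0, 0, 0, 0, 1, 0, 0, 0, 0, 1, 0, 0, 0, 0, 1, 0, 0, 0, 0, 1, 0, 0, 0, 0, 1, 0, 0, 0, 0, 1, 0, 0, 0, 0, 1, 0, 0, 0, 0, 1, 0, 0, 0, 0, 1, 0, 0, 0, 0, 1, 0, 0, 0, 0, 1, 0, 0, 0, 0, 1],
)

```text
t: 8.73
eef_pos: [499.3, -338.9, 54.6]
tcp_rot: [3.142, -0.0, 1.806]
ft_force: [-0.5, -0.4, -1.1]
opening: 0.95
grip_force: 0.1
```

Emit:
servo_tool(
  moves=[0, 0, 0.02, 0, 1, 0, 0, 0.06, 0, 1, 0, 0, 0.1, 0, 1, 0, 0, 0.15, 0, 1, 0, 0, 0.2, 0, 1, 0, 0, 0.26, 0, 1, 0, 0, 0.33, 0, 1, 0, 0, 0.383, 0, 1, 0, 0, 0.383, 0, 1, 0, 0, 0.383, 0, 1],
)

```text
t: 9.57
eef_pos: [499.4, -339.0, 209.3]
tcp_rot: [3.14, 0.002, 1.806]
ft_force: [-0.4, 0.3, -0.4]
opening: 1.001
grip_force: 0.0
```

Run:
```python
from h import *
print(state()['eef_pos'],state()['tcp_rot'])
p,d=read_camera('side'); cv2.imwrite('pics/s2.png',cv2.resize(p[150:384,190:400],None,fx=2.4,fy=2.4))
X=cloud('side',d); m=mask(p,*C['orange'])&(X[...,1]<-200)&(X[...,0]>350)&(X[...,0]<650); P=X[big(m)]; print(len(P),P.mean(0),P.max(0),P.min(0))
```

```text
[ 499.43347026 -339.01258832  209.32636665] [3.14002466e+00 2.02683512e-03 1.80590248e+00]
97 [ 542.73898512 -333.461815     21.74135855] [ 576.07914743 -308.58713467   35.47426099] [ 529.96615684 -347.4046854     7.02031868]
```

View pics/s2.png

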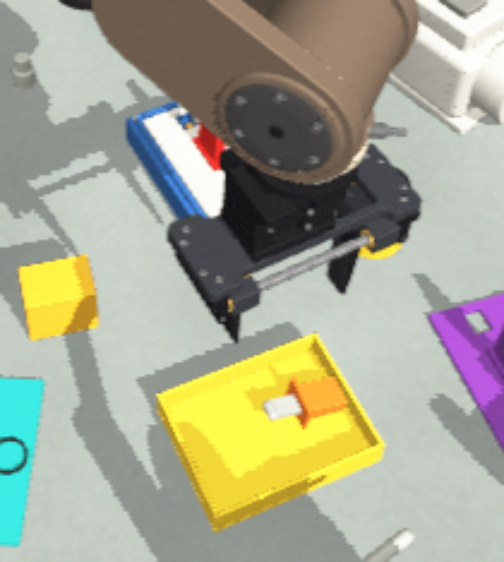

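The plug lies flat in the dish, crop (310,400), well inside the walls. Next I'll go over the fin.

Emit:
servo_tool(
  moves=[0.008, 0.08, 0, 0, 1, 0.016, 0.16, 0, 0, 1, 0.026, 0.26, 0, 0, 1, 0.036, 0.36, 0, 0, 1, 0.046, 0.46, 0, 0, 1, 0.056, 0.56, 0, 0, 1, 0.065, 0.65, 0, 0, 1, 0.073, 0.73, 0, 0, 1, 0.078, 0.792, 0, 0, 1, 0.078, 0.792, -0.05, 0, 1, 0.078, 0.792, -0.1, 0, 1, 0.078, 0.792, -0.1, 0, 1],
)

```text
t: 10.62
eef_pos: [528.5, -21.2, 164.1]
tcp_rot: [-3.135, -0.003, 1.807]
ft_force: [-0.3, -0.0, -0.8]
opening: 1.001
grip_force: 0.0
```

Emit:
servo_tool(
  moves=[0, 0, -0.05, 0, 1, 0, 0, -0.1, 0, 1, 0, 0, -0.15, 0, 1, 0, 0, -0.18, 0, 1, 0, 0, -0.2, 0, 1, 0, 0, -0.207, 0, 1, 0, 0, -0.207, 0, 0.6, 0, 0, -0.207, 0, 0.5, 0, 0, -0.207, 0, 0.4, 0, 0, -0.207, 0, 0.3, 0, 0, -0.207, 0, 0.2, 0, 0, -0.207, 0, 0.2],
)

```text
t: 11.62
eef_pos: [530.6, -22.1, 85.4]
tcp_rot: [3.141, 0.0, 1.806]
ft_force: [-0.5, -0.1, -0.1]
opening: 0.636
grip_force: 0.0
```

Emit:
servo_tool(
  moves=[0, 0, 0, 0, 0.2, 0, 0, 0, 0, 0.2, 0, 0, 0, 0, 0.2, 0, 0, 0, 0, 0.2, 0, 0, 0, 0, 0.2, 0, 0, 0, 0, 0.18, 0, 0, 0, 0, 0.17, 0, 0, 0, 0, 0.16, 0, 0, 0, 0, 0.15, 0, 0, 0, 0, 0.14, 0, 0, 0, 0, 0.13, 0, 0, 0, 0, 0.12],
)

```text
t: 12.62
eef_pos: [530.7, -22.1, 85.1]
tcp_rot: [3.141, 0.0, 1.806]
ft_force: [1.4, 0.2, -1.1]
opening: 0.126
grip_force: 20.0
```

Emit:
servo_tool(
  moves=[0, 0, 0, 0, 0, 0, 0, 0, 0, 0, 0, 0, 0, 0, 0, 0, 0, 0, 0, 0, 0, 0, 0, 0, 0, 0, 0, 0, 0, 0, 0, 0, 0.001, 0, 0, 0, 0, 0.003, 0, 0, 0, 0, 0.006, 0, 0, 0, 0, 0.01, 0, 0, 0, 0, 0.015, 0, 0, 0, 0, 0.02, 0, 0],
)

```text
t: 13.62
eef_pos: [530.4, -22.1, 93.2]
tcp_rot: [-3.141, -0.0, 1.806]
ft_force: [-0.2, -0.3, -3.5]
opening: 0.124
grip_force: 30.0
```

Emit:
servo_tool(
  moves=[0, 0, 0.005, 0, 0, 0, 0, 0.012, 0, 0, 0, 0, 0.022, 0, 0, 0, 0, 0.035, 0, 0, 0, 0, 0.05, 0, 0, 0, 0, 0.068, 0, 0, 0, 0, 0.087, 0, 0, 0, 0, 0.105, 0, 0, 0, 0, 0.12, 0, 0, 0, 0, 0.132, 0, 0, 0, 0, 0.138, 0, 0, 0, 0, 0.14, 0, 0],
)

```text
t: 14.62
eef_pos: [530.6, -22.1, 149.5]
tcp_rot: [3.141, 0.0, 1.806]
ft_force: [-0.1, -0.9, -3.1]
opening: 0.127
grip_force: 30.0
```

Run:
```python
from h import *
s=state();print(s['eef_pos'],s['grip_force'],s['ft_force'])
p,d=read_camera('side'); cv2.imwrite('pics/s3.png',cv2.resize(p[100:280,180:380],None,fx=2.8,fy=2.8))
```

```text
[530.58840055 -22.11861336 149.53966086] 29.999531507492065 [-0.06055181 -0.89743746 -3.07851638]
```

View pics/s3.png

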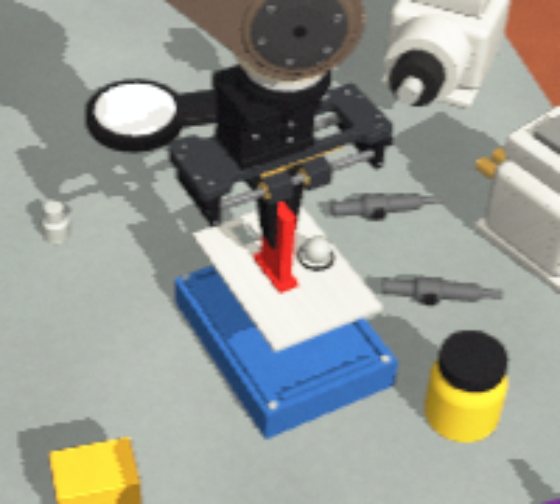

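The tray is lifted level with the ball in its pocket, crop (317,252). My pad mask looked clipped, so I'll re-measure the pad from the first pictures.

Run:
```python
from h import *
for n in('top','side'):
    f=np.load(n+'0.npz');p,d=f['p'],f['d']
    Z=plane(n,np.stack(np.meshgrid(np.arange(512),np.arange(384)),-1).reshape(-1,2),18).reshape(384,512,3)
    w=big((p.min(2)>180)&(np.hypot(Z[...,0]-460,Z[...,1]-340)<120)); v,u=np.nonzero(w)
    q=cv2.minEnclosingCircle(Z[w][:,:2].astype(np.float32)); print(n,w.sum(),Z[w].mean(0).round(1),q)
    b=(p.max(2)<50)&(np.hypot(Z[...,0]-460,Z[...,1]-340)<200); print('black',Z[b].mean(0))
th=np.radians(13.5);print(43*np.cos(th),43*np.sin(th))
```

```text
top 745 [467.2 348.1  18. ] ((467.459716796875, 348.01763916015625), 44.51982116699219)
black [537.26341803 342.31089263  18.        ]
side 413 [467.3 346.2  18. ] ((467.3266906738281, 346.80987548828125), 46.58528137207031)
black [523.19222494 328.65562528  18.        ]
41.81190657710009 10.038150645803931
```

Emit:
servo_tool(
  moves=[-0.0014, 0.005, 0, 0, 0, -0.005, 0.017, 0, 0, 0, -0.011, 0.0385, 0, 0, 0, -0.0205, 0.07, 0, 0, 0, -0.0325, 0.111, 0, 0, 0, -0.0465, 0.159, 0, 0, 0, -0.0605, 0.207, 0, 0, 0, -0.0745, 0.255, 0, 0, 0, -0.0885, 0.303, 0, 0, 0, -0.1025, 0.351, 0, 0, 0, -0.1165, 0.399, 0, 0, 0, -0.1305, 0.447, 0, 0, 0],
)

```text
t: 15.67
eef_pos: [477.2, 158.6, 149.0]
tcp_rot: [-3.141, -0.0, 1.806]
ft_force: [-0.1, -0.3, -2.8]
opening: 0.122
grip_force: 30.0
```

Emit:
servo_tool(
  moves=[-0.014, 0.048, 0, 0, 0, -0.028, 0.096, 0, 0, 0, -0.042, 0.144, 0, 0, 0, -0.056, 0.192, 0, 0, 0, -0.07, 0.24, 0, 0, 0, -0.084, 0.288, 0, 0, 0, -0.0975, 0.334, 0, 0, 0, -0.1095, 0.375, 0, 0, 0, -0.1185, 0.406, 0, 0, 0, -0.125, 0.428, 0, 0, 0, -0.1295, 0.443, 0, 0, 0, -0.132, 0.452, 0, 0, 0],
)

```text
t: 16.67
eef_pos: [425.0, 338.1, 149.0]
tcp_rot: [-3.141, 0.0, 1.806]
ft_force: [-0.1, 0.7, -3.3]
opening: 0.124
grip_force: 30.0
```

Emit:
servo_tool(
  moves=[0, 0, 0, 0, 0, 0, 0, 0, 0, 0, 0, 0, 0, 0, 0, 0, 0, 0, 0, 0, 0, 0, 0, 0, 0, 0, 0, 0, 0, 0, 0, 0, 0, 0, 0, 0, 0, 0, 0, 0],
)

```text
t: 17.33
eef_pos: [425.5, 337.4, 149.1]
tcp_rot: [3.141, -0.0, 1.806]
ft_force: [-0.7, 0.8, -3.0]
opening: 0.124
grip_force: 30.0
```

Run:
```python
from h import *
s=state();print(s['eef_pos'],s['grip_force'],s['ft_force'],np.abs(s['qvel']).max())
p,d=read_camera('side'); q,e=read_camera('top'); cv2.imwrite('pics/s4.png',np.hstack([cv2.resize(p[40:220,150:330],(540,540)),cv2.resize(q[120:300,80:166],(258,540))]))
```

```text
[425.52936008 337.40591876 149.06935368] 29.99940186738968 [-0.69527819  0.79044528 -2.95332573] 0.002079653912850316
```

View pics/s4.png

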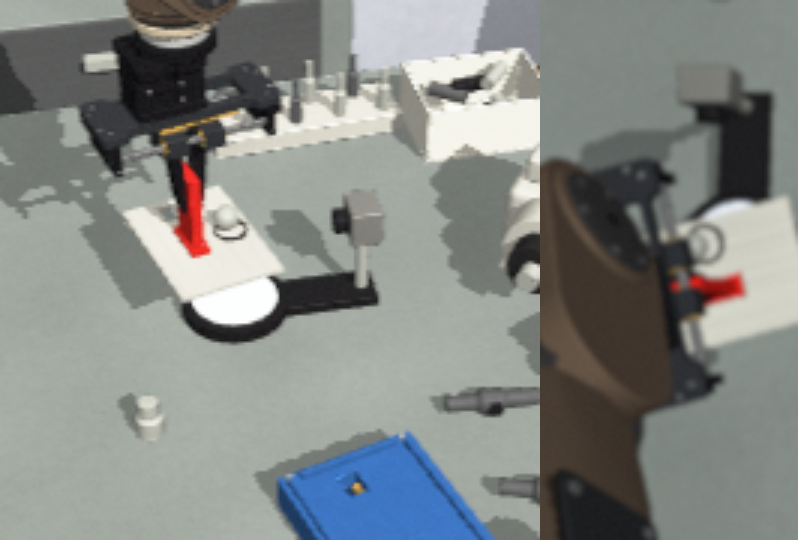

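The ball sits in its pocket at side crop (230,220). The tray is level over the pad and clear of the camera post, and the arm is still, so I'm handing in.

```bash
python3 -c "
from cell import *
print(job_done())"
```

```text
the job is handed in; nothing more can be done
None
```

I handed the job in at about 17.5 s: the plug lies in the dish, and the tray is held level and still with the ball in its pocket about 10 cm above the pad middle; no verdict came back.

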